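# Close up the loaded vessel dock

### The job

The rack of sample vessels is loaded and the dock has to be closed up. Push the rack fully home against the back of the dock with all four vessels kept standing, then lower the blue hinged cover gently until it lies flat, without slamming it, and then swing the steel keeper bar over the cover's front tongue, past the brass detent, until it rests against its stop. Leave the other things on the bench where they are.

Things in the scene. Friction and masses are not known exactly. Their poses are not given: they have to be found in the camera images.
- dock: White dock fixed to the bench, open at its front (-x), base plate 12 mm thick, x -120 to +90, y +-100. Origin: on the bench, on the centre line; x to its back, y to its left. Side walls inside at y +-75, 8 thick, x -65 to +85, top z 85; back wall inside at x +70. Two grey front posts x -116 to -78, y +-78 to +-100, top z 94: the left (+y) carries the keeper bar, the right (-y) the detent and stop.
- rack: Loose grey rack, 130 (x) x 146 (y) mm, slides on the base plate with 2 mm play each side. Origin: centre of its underside, axes parallel to the dock's. Its yellow front wall (to push on) is 50 mm high, full width, front face at x -65; other walls 28 high. Fully home its origin is at dock x +5; it starts drawn out to -x. About 0.6 kg with vessels.
- vessel0: Loose white capped sample vessel, 50 mm diameter, 58 mm high, standing in a pocket of the rack. Origin: centre of its underside, z up through the cap.
- vessel1: Loose white capped sample vessel, 50 mm diameter, 58 mm high, standing in a pocket of the rack. Origin: centre of its underside, z up through the cap.
- vessel2: Loose white capped sample vessel, 50 mm diameter, 58 mm high, standing in a pocket of the rack. Origin: centre of its underside, z up through the cap.
- vessel3: Loose white capped sample vessel, 50 mm diameter, 58 mm high, standing in a pocket of the rack. Origin: centre of its underside, z up through the cap.
- cover (a joint): Hinge of the blue-framed clear cover, rad: 0 = flat on the dock, grows as it opens upward (1.57 = upright). Stiff: stays where it is left; about 3 N at its edge moves it.
- cover_hinge (a point): On the cover's hinge line (parallel to dock y), at dock x +78, y 0, z 86. Closed, the cover runs 150 mm from it to -x, 158 wide, 8 thick, underside at this height; a skirt goes 41 mm down at its front edge (it drops 3 mm in front of the home rack), and a tongue 80 mm wide reaches out to 183 mm from the hinge.
- cover_edge (a point): Point on the cover's outer (top) face, on the middle of its blue front strip, 135 mm from the hinge line.
- keeper (a joint): Hinge of the steel keeper bar about a vertical axis, rad: 0 = shut, across the front over the cover's tongue; grows as it opens towards the robot (at 1.57 it points along the dock's -x). The detent lies at about 0.15 to 0.01 rad; past it the bar meets its stop at 0.
- keeper_hinge (a point): On the keeper bar's vertical axis, at the bar's underside: dock x -90, y +88, z 96. The bar is 194 mm long from there, 14 mm wide and 14 mm high (z 96 to 110).
- keeper_knob (a point): Centre of the top of the red upright knob on the bar, 18 mm diameter, 36 mm high above the bar (dock z 110 to 146), 88 mm from the bar's axis.
- detent (a point): Top of the sprung brass detent ball in the right front post, 2.5 mm above the keeper bar's underside; the passing bar presses it down (about 3 N) and is then held between it and the grey stop behind.
- flask_a: Bystander: glass volumetric flask, 66 mm diameter, 150 mm high, origin under its centre.
- flask_b: Bystander: another such flask.
- wash_bottle: Bystander: white bottle with blue cap, 68 mm diameter, 150 mm high, origin under its centre.
- spare_cap: Bystander: white cap lying flat, 52 mm diameter, 16 mm high.
- filter_cup: Bystander: translucent filter cup, 66 mm diameter, 85 mm high.
- spatula: Bystander: spatula, 180 mm long, lying flat.
- tip_box: Bystander: blue box with clear lid, 120 x 85 x 65 mm.

How it is judged:
By the outcome, as a careful person would: the job done as asked, in the order asked, and still so for the second after the job is handed in, with the robot touching nothing.
It also fails if it takes over 61 s, if anything falls off the work surface, if the arm or the gripper's body presses on something with over 40 N, if the wrist force passes 120 N, or if a joint passes its speed limit or range.

### The arm

A 7-joint arm with a two-finger parallel gripper is mounted at the origin on the work surface. World frame = base frame: x ahead of the robot, y to its left, z up, the work surface at z = 0. Lengths are in m, angles in rad, forces in N, time in s.
With the tool pointing down it reaches from about 0.4 to 0.85 m from the base axis. Payload 10.4 kg.
Tool frame: the origin (TCP) lies between the finger pads; the fingertips stand manip.tip_extent ahead of it and the grasp point (between the pads) lies 6 mm ahead of it (manip.tip_extent is the distance from the TCP to the fingertips, in m); z points along the fingers, y is the line along which they close (so a half turn about z gives the same grasp; the last joint's range is limited). The gripper opens to 85 mm and grips with 20 to 120 N. Pads are 22 mm wide; open, the fingers measure 114 mm over their backs; the gripper's body (76 mm by 85 mm) begins 54 mm behind the grasp point. The pads swing forward as they close: fully open they stand 13 mm farther back than shut.
Start: joints at [-1.179, 0.332, -0.065, 1.46, 0.022, 1.35, -0.088], TCP at [0.252, 0.572, 0.256] pointing down, gripper open.
Joint ranges: [-2.6, 2.6], [-0.5, 2.12], [-1.47, 1.34], [0.16, 2.42], [-1.27, 4.41], [0.06, 2.06], [-2.6, 2.6]. Speed limits (rad/s): [2.22, 2.22, 2.79, 2.79, 3.14, 3.14, 3.14].

### API

Orientations are given as a unit quaternion [x, y, z, w].
In Python, from workcell import get_obs, optics, workorder, manip gives the robot as it stands.
- The arm moves only by the tool jog_arm, never from a script. Its argument "increments" is a list of rows, each a list of 7 numbers: the shift along the tool's x, y, z in m, then the turn, a rotation vector about the tool's x, y, z in rad, then the opening, from -1 (shut) to 1 (fully open). A call has 1 to 5 rows; each row is the pose to reach, as a shift and turn from the pose commanded when the call began, along the tool's axes at that moment; what a row does not reach only later rows make up. A row lasts 1/12 s, in which the tool goes at most 41.7 mm and 7.16 degrees, less where a joint would pass 70% of its speed; a pose out of reach is approached as far as the arm can. A call with a gripper value outside its range is refused whole. The fingers move at their own pace and stop on an object; "grip_force" is the grip in N (left out, the last holds). Time passes only in rows, so rows that repeat a pose let the fingers close. It gives the time, the measured TCP pose, the force, the opening and the grip force at its end, in the units of the state.
- get_obs(): the state, without advancing time (a new reading comes with each control period).
- optics.camera(name): name is "scene" or "top"; returns a dict with "color" (384x512x3 uint8, red, green, blue), "depth" (384x512 float32, m along the optical axis (not along the pixel's ray), 0 where there is no reading), "K" (3x3 intrinsics, pixels), "k1" (the pictures are not rectified: a ray, as slopes to the right and down, at radius r is drawn at 1 + k1 r^2 times it, then the intrinsics apply), "R" (3x3) and "t" (3): a world point X has camera coordinates R X + t. Camera axes: x right, y down, z forward; pixel columns grow to the right and rows downward; lengths in m; the calibration is good to about 2 mm. A picture is of the moment at which its call begins.
- workorder.hand_in(): hands the job in; it is judged then, once.
The state is a dict: "clock": time; "joint_pos": joint angles; "joint_velocities": joint speeds; "tau": joint torques, N m; "position": TCP position; "ee_rot": TCP orientation; "ft_force": force on the tool from outside, world axes, zero at the start; "torque": the same for the moment, N m; "grip_width": opening from 0.0 (shut) to 1.0 (fully open); "grasp_force": force on a finger pad.
Only numpy, scipy, OpenCV 4.12 (cv2) and the standard library are available. Lean on these libraries where they do the work, as an engineer would, in place of code of your own. Each camera call takes 0.05 s, during which the arm holds its last target. There are 200 camera calls.

## Working session

There is one attempt and no reset: what is moved stays moved. The work goes in short steps, Python scripts to look and compute and a tool call to move; the robot and the scene stay as the last step left them, time stands still between calls to the robot, and variables do not carry over. Pictures are saved under pics/ and viewed, at most 10 in all, crops included, and the job is handed in when it is done.

Besides the shell and the picture viewer there is one more tool, called by a JSON object that holds its "name" and its "arguments". jog_arm: Moves the arm, as the interface text tells. Its arguments: {"type":"object","properties":{"increments":{"type":"array"},"grip_force":{"type":"number"}},"required":["increments"]}

```bash
mkdir -p pics; ls
cat > h.py <<'E'
import numpy as np, cv2
from workcell import get_obs, optics, workorder, manip
def snap(name):
    c=optics.camera(name); np.savez('pics/%s.npz'%name,**c); return c
def load(name): return dict(np.load('pics/%s.npz'%name))
def px2w(c,u,v,z=None):
    K=c['K']; d=np.array([c['k1'] if np.ndim(c['k1'])==0 else c['k1'][0],0,0,0],float)
    p=cv2.undistortPoints(np.array([[[u,v]]],float),K,d)[0,0]
    ray=np.array([p[0],p[1],1.]); R,t=c['R'],c['t']
    o=-R.T@t; w=R.T@ray
    if z is None:
        D=c['depth'][int(round(v)),int(round(u))]; return o+w*D
    return o+w*(z-o[2])/w[2]
def w2px(c,X):
    d=np.array([float(c['k1']),0,0,0])
    return cv2.projectPoints(np.array(X,float).reshape(-1,1,3),cv2.Rodrigues(c['R'])[0],c['t'].astype(float),c['K'],d)[0][:,0]
E
python3 - <<'E'
from h import *
for n in('scene','top'):
    c=snap(n); cv2.imwrite('pics/%s0.png'%n,cv2.resize(c['color'][:,:,::-1],(800,600),interpolation=cv2.INTER_CUBIC))
    print(n,-c['R'].T@c['t'],c['R'][2])
print(manip.tip_extent,get_obs())
E
```

```text
pics
scene [0.92831181 0.46080396 0.9795332 ] [-0.37470883 -0.47470471 -0.79639734]
top [ 0.35160883 -0.08480434  1.19602804] [ 0.16115415  0.01768373 -0.98677081]
0.025 {'clock': 0.1, 'joint_pos': array([-1.17861774,  0.33282064, -0.06471831,  1.46081056,  0.02155074,
        1.34988678, -0.08847755]), 'joint_velocities': array([ 0.00072679, -0.00336166,  0.00090814, -0.0027494 , -0.00096096,
        0.00215602,  0.00124429]), 'tau': array([ 1.63300003e-03, -6.26745915e+01,  4.92935919e-02, -3.92428386e+01,
        1.63017714e-02,  7.08672538e-03,  5.55370150e-08]), 'position': array([0.25172961, 0.57175567, 0.25561036]), 'ee_rot': array([ 2.05882724e-01,  9.78576478e-01, -6.03308254e-04, -1.27366513e-04]), 'ft_force': array([-0.56039747,  1.29727202,  0.52206775]), 'torque': array([ 0.01317504,  0.0259962 , -0.02058719]), 'grasp_force': 0.0, 'grip_width': 1.003451002037695}
```

View pics/scene0.png

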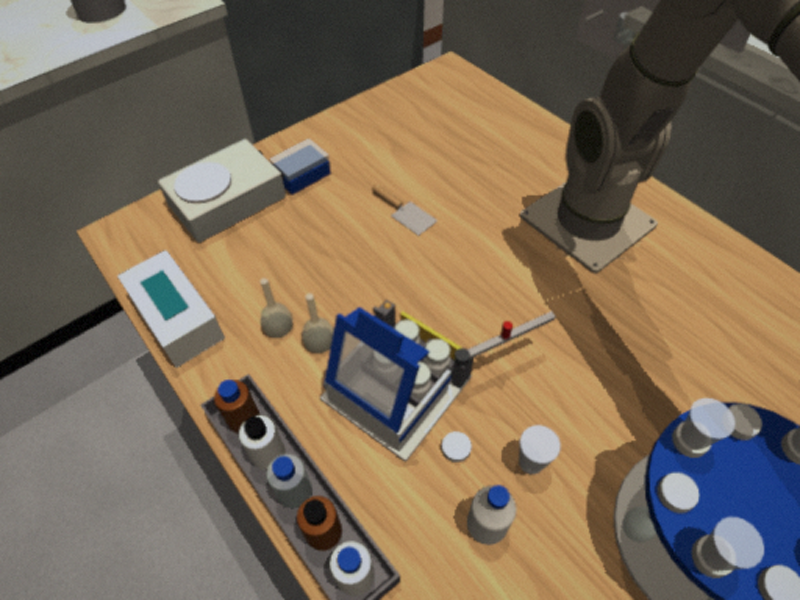

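View pics/top0.png

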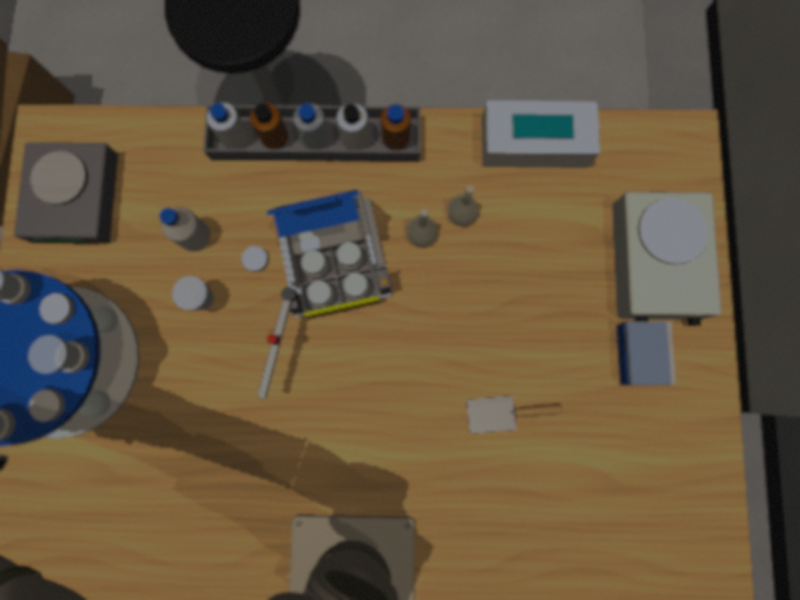

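The dock is around (330,255) in the top view, its cover raised past upright. The keeper is open, pointing at the robot, with its red knob at (273,340). Next I'll enlarge the dock in both views.

Run:
```python
from h import *
c=load('top'); cv2.imwrite('pics/topc.png',cv2.resize(c['color'][110:260,150:270,::-1],(600,750)[:2] if 0 else (480,600),interpolation=cv2.INTER_CUBIC))
c=load('scene'); cv2.imwrite('pics/scenec.png',cv2.resize(c['color'][180:300,200:360,::-1],(800,600),interpolation=cv2.INTER_CUBIC))
```

```text
(no output)
```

View pics/topc.png

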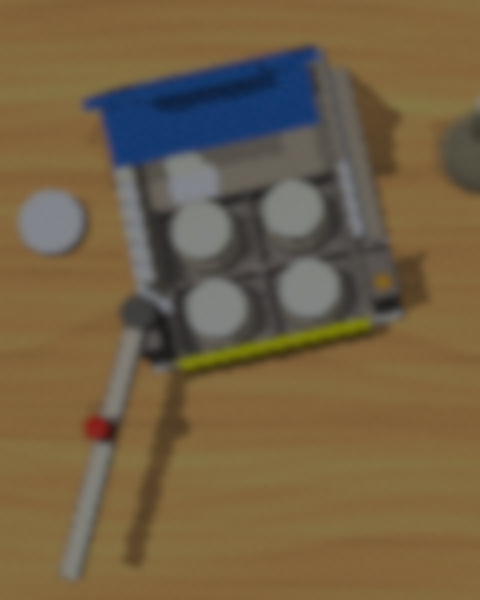

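View pics/scenec.png

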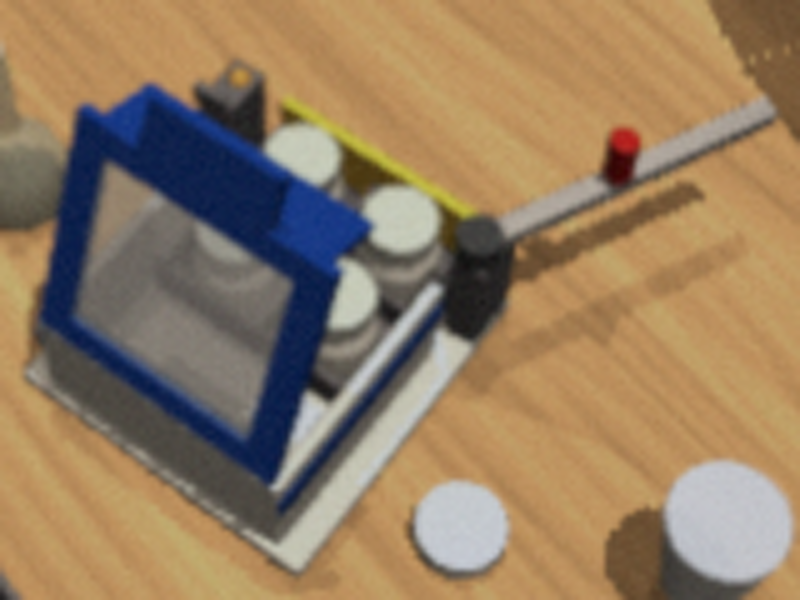

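```bash
cat > fit.py <<'E'
from h import *
from scipy.optimize import least_squares
T,S=load('top'),load('scene')
def cov(r,y,h,th): return [78-r*np.cos(th)+h*np.sin(th),y,86+r*np.sin(th)+h*np.cos(th)]
def kp(r,z,k): return [-90-r*np.sin(k),88-r*np.cos(k),z]
def pts(p):
    x,y,a,k,th,rx=p
    top=[(kp(0,112,k),(138,309)),(kp(88,146,k),(96,427)),(kp(194,110,k),(71,577)),
     ([rx-65,73,62],(181,368)),([rx-65,-73,62],(371,326))]
    sc=[([90,100,0],(297,575)),([90,-100,0],(26,374)),(kp(0,112,k),(480,236)),(kp(88,146,k),(625,135)),(kp(194,110,k),(772,106)),
     ([rx-65,73,62],(478,212)),([rx-65,-73,62],(284,98)),
     (cov(150,-79,8,th),(80,108)),(cov(150,79,8,th),(336,272)),(cov(0,79,8,th),(272,483)),(cov(0,-79,8,th),(42,325))]
    return top,sc
def world(p,X):
    x,y,a=p[:3]; X=np.asarray(X,float)/1000
    return np.stack([x+X[:,0]*np.cos(a)-X[:,1]*np.sin(a),y+X[:,0]*np.sin(a)+X[:,1]*np.cos(a),X[:,2]],1)
def res(p):
    t,s=pts(p); r=[]
    for c,l,f in((T,t,lambda q:(150+q[:,0]/4-.375,110+q[:,1]/4-.375)),(S,s,lambda q:(200+q[:,0]/5-.4,180+q[:,1]/5-.4))):
        q=np.stack(f(np.array([b for _,b in l],float)),1)
        r.append(w2px(c,world(p,[a for a,_ in l]))-q)
    return np.concatenate(r).ravel()
E
python3 - <<'E'
from fit import *
s=least_squares(res,[.6,.03,.2,1.6,1.7,-40],loss='soft_l1',x_scale=[.1,.1,.1,.1,.1,10])
print(s.x.round(4)); print(s.fun.reshape(-1,2).round(1).tolist()); np.save('fit.npy',s.x)
p=s.x
names=dict(knob=kp(88,146,p[3]),hinge=kp(0,96,0),edge=cov(135,0,8,p[4]),yel=[p[5]-65,0,62],det=[-97,-88,98])
for n,X in names.items(): print(n,world(p,[X]).round(3), w2px(S,world(p,[X])).round(1), w2px(T,world(p,[X])).round(1))
E
```

```text
[ 6.31600e-01  5.82000e-02  2.38900e-01  2.02760e+00  1.20230e+00
 -6.33478e+01]
[[0.4, 0.6], [0.4, -0.1], [-0.6, 0.3], [0.1, -0.2], [0.4, -0.5], [0.3, 0.8], [-0.5, 0.8], [-0.0, -0.6], [0.1, 0.3], [0.2, -0.9], [2.1, 1.3], [0.4, -0.8], [-0.3, -0.5], [0.3, 0.4], [-0.3, 0.4], [-0.8, -1.2]]
knob [[0.437 0.141 0.146]] [[324.7 206.9]] [[174.  216.3]]
hinge [[0.523 0.122 0.096]] [[295.1 229.2]] [[185.5 188.4]]
edge [[0.667 0.067 0.215]] [[239.2 221.7]] [[200.6 128.2]]
yel [[0.507 0.028 0.062]] [[276.5 210.6]] [[218.9 196. ]]
det [[ 0.558 -0.05   0.098]] [[246.1 195.8]] [[245.  177.2]]
```

Both cameras agree on the dock to about 0.5 px: dock (0.632, 0.058), yaw 0.239, keeper 2.03 rad, cover 1.20 rad, rack at dock x -63. I'll move to just in front of the rack with the fingers shut.

{"name": "jog_arm", "arguments": {"increments": [[-0.028,-0.028,0,0,0,0,-1],[-0.056,-0.056,0,0,0,0,-1],[-0.084,-0.084,0,0,0,0,-1],[-0.112,-0.112,0,0,0,0,-1],[-0.14,-0.14,0,0,0,0,-1]]}}

```text
clock: 0.52
position: [0.3238, 0.3854, 0.2559]
ee_rot: [0.206, 0.979, -0.0, -0.0]
ft_force: [0.9, 0.6, 0.2]
grip_width: 0.303
grasp_force: 0.0
```

{"name": "jog_arm", "arguments": {"increments": [[-0.028,-0.028,0,0,0,0,-1],[-0.056,-0.056,0,0,0,0,-1],[-0.084,-0.084,0,0,0,0,-1],[-0.112,-0.112,0,0,0,0,-1],[-0.14,-0.14,0,0,0,0,-1]]}}

```text
clock: 0.93
position: [0.3954, 0.2009, 0.2562]
ee_rot: [0.206, 0.979, 0.0, -0.0]
ft_force: [0.4, -0.3, 0.2]
grip_width: 0.001
grasp_force: 0.0
```

{"name": "jog_arm", "arguments": {"increments": [[-0.028,-0.028,0,0,0,0.12,-1],[-0.056,-0.056,0,0,0,0.24,-1],[-0.084,-0.084,0,0,0,0.36,-1],[-0.112,-0.112,0,0,0,0.46,-1],[-0.143,-0.138,0,0,0,0.46,-1]]}}

```text
clock: 1.35
position: [0.4704, 0.0169, 0.2563]
ee_rot: [0.427, 0.904, 0.0, -0.0]
ft_force: [1.2, 0.9, -0.1]
grip_width: -0.002
grasp_force: 0.0
```

{"name": "jog_arm", "arguments": {"increments": [[0,0,0,0,0,0.12,-1],[0,0,0,0,0,0.24,-1],[0,0,0,0,0,0.36,-1],[0,0,0,0,0,0.458,-1],[0,0,0,0,0,0.458,-1]]}}

```text
clock: 1.77
position: [0.4703, 0.0189, 0.256]
ee_rot: [0.62, 0.785, -0.0, -0.0]
ft_force: [0.0, -0.4, 0.8]
grip_width: -0.002
grasp_force: 0.0
```

```bash
cat > st.py <<'E'
from h import *
from scipy.spatial.transform import Rotation as R
o=get_obs(); p=np.load('fit.npy'); a=p[2]; d=o['position'][:2]-p[:2]
D=np.array([[np.cos(a),np.sin(a),0],[-np.sin(a),np.cos(a),0],[0,0,1]])
print('t',o['clock'],'dockTCP mm',((D@np.r_[d,o['position'][2]])*1000).round(1),'F',(D@o['ft_force']).round(1),'w',o['grip_width'].__round__(2))
print('tool axes in dock (cols)\n',(D@R.from_quat(o['ee_rot']).as_matrix()).round(3)); print(o['joint_pos'].round(2))
E
python3 st.py
```

```text
t 1.7667 dockTCP mm [-166.   -0.  256.] F [-0.1 -0.4  0.8] w -0.0
tool axes in dock (cols)
 [[ 0.006  1.    -0.001]
 [ 1.    -0.006  0.   ]
 [ 0.    -0.001 -1.   ]]
[-0.57 -0.03  0.43  1.87  0.01  1.3   0.09]
```

{"name": "jog_arm", "arguments": {"increments": [[0,0,0.04,0,0,0,-1],[0,0,0.08,0,0,0,-1],[0,0,0.12,0,0,0,-1],[0,0,0.16,0,0,0,-1],[0,0,0.192,0,0,0,-1]]}}

```text
clock: 2.18
position: [0.4693, 0.0188, 0.0617]
ee_rot: [0.617, 0.787, -0.001, -0.0]
ft_force: [0.0, 0.1, -0.2]
grip_width: -0.001
grasp_force: 0.0
```

{"name": "jog_arm", "arguments": {"increments": [[0,0.004,0,0,0,0,-1],[0,0.008,0,0,0,0,-1],[0,0.012,0,0,0,0,-1],[0,0.016,0,0,0,0,-1],[0,0.02,0,0,0,0,-1]]}}

```text
clock: 2.6
position: [0.4919, 0.0242, 0.0663]
ee_rot: [0.618, 0.786, 0.002, 0.001]
ft_force: [0.3, 0.1, 0.4]
grip_width: -0.002
grasp_force: 0.0
```

{"name": "jog_arm", "arguments": {"increments": [[0,0.004,0,0,0,0,-1],[0,0.007,0,0,0,0,-1],[0,0.01,0,0,0,0,-1],[0,0.013,0,0,0,0,-1],[0,0.016,0,0,0,0,-1]]}}

```text
clock: 3.02
position: [0.505, 0.0273, 0.0647]
ee_rot: [0.618, 0.786, -0.001, -0.001]
ft_force: [-7.1, -1.1, 6.1]
grip_width: -0.004
grasp_force: 3.6
```

Run:
```python
exec(open('st.py').read())
c=snap('scene'); cv2.imwrite('pics/s1.png',cv2.resize(c['color'][180:300,200:360,::-1],(800,600),interpolation=cv2.INTER_CUBIC))
```

```text
t 3.0167 dockTCP mm [-130.3   -0.    64.7] F [-7.1  0.6  6.1] w -0.0
tool axes in dock (cols)
 [[ 0.001  1.    -0.002]
 [ 1.    -0.001  0.001]
 [ 0.001 -0.002 -1.   ]]
[-0.52  0.29  0.42  1.99 -0.15  0.89  0.22]
```

View pics/s1.png

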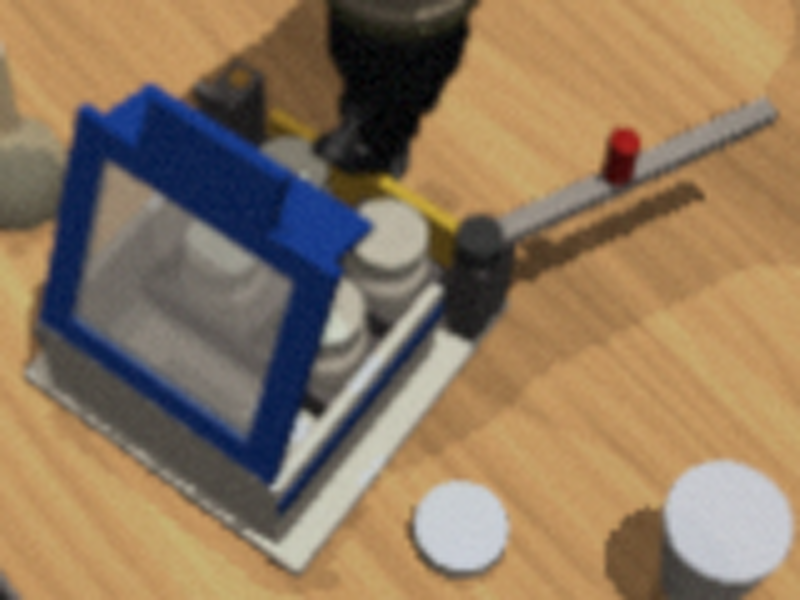

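The rack is sliding and the vessels are standing. I'll keep pushing steadily.

{"name": "jog_arm", "arguments": {"increments": [[0,0.004,0,0,0,0,-1],[0,0.008,0,0,0,0,-1],[0,0.012,0,0,0,0,-1],[0,0.016,0,0,0,0,-1],[0,0.02,0,0,0,0,-1]]}}

```text
clock: 3.48
position: [0.5246, 0.0321, 0.0646]
ee_rot: [0.618, 0.786, -0.0, -0.001]
ft_force: [-5.4, -1.2, 3.9]
grip_width: -0.002
grasp_force: 3.0
```

{"name": "jog_arm", "arguments": {"increments": [[0,0.004,0,0,0,0,-1],[0,0.008,0,0,0,0,-1],[0,0.012,0,0,0,0,-1],[0,0.016,0,0,0,0,-1],[0,0.02,0,0,0,0,-1]]}}

```text
clock: 3.9
position: [0.544, 0.0368, 0.0646]
ee_rot: [0.618, 0.786, -0.0, -0.001]
ft_force: [-5.7, -1.9, 3.8]
grip_width: -0.001
grasp_force: 3.0
```

{"name": "jog_arm", "arguments": {"increments": [[0,0.002,0,0,0,0,-1],[0,0.004,0,0,0,0,-1],[0,0.006,0,0,0,0,-1],[0,0.008,0,0,0,0,-1],[0,0.01,0,0,0,0,-1]]}}

```text
clock: 4.32
position: [0.5537, 0.0391, 0.0646]
ee_rot: [0.618, 0.786, -0.0, -0.0]
ft_force: [-5.9, -1.2, 5.3]
grip_width: 0.003
grasp_force: 3.3
```

```bash
python3 st.py
```

```text
t 4.3167 dockTCP mm [-80.2  -0.1  64.6] F [-6.   0.2  5.3] w 0.0
tool axes in dock (cols)
 [[ 0.001  1.    -0.001]
 [ 1.    -0.001  0.   ]
 [ 0.    -0.001 -1.   ]]
[-0.5   0.39  0.41  1.86 -0.19  0.93  0.24]
```

{"name": "jog_arm", "arguments": {"increments": [[0,0.001,0,0,0,0,-1],[0,0.002,0,0,0,0,-1],[0,0.003,0,0,0,0,-1],[0,0.004,0,0,0,0,-1],[0,0.005,0,0,0,0,-1]]}}

```text
clock: 4.73
position: [0.5585, 0.0403, 0.0646]
ee_rot: [0.618, 0.786, -0.0, -0.001]
ft_force: [-5.8, -1.5, 4.8]
grip_width: -0.002
grasp_force: 3.3
```

{"name": "jog_arm", "arguments": {"increments": [[0,0.001,0,0,0,0,-1],[0,0.002,0,0,0,0,-1],[0,0.003,0,0,0,0,-1],[0,0.003,0,0,0,0,-1]]}}

```text
clock: 5.07
position: [0.5616, 0.041, 0.0646]
ee_rot: [0.618, 0.786, -0.0, -0.0]
ft_force: [-5.2, -1.3, 4.0]
grip_width: 0.001
grasp_force: 2.6
```

Now at TCP dock x ≈ -72, with no end stop felt yet.

{"name": "jog_arm", "arguments": {"increments": [[0,0.001,0,0,0,0,-1],[0,0.002,0,0,0,0,-1],[0,0.003,0,0,0,0,-1],[0,0.003,0,0,0,0,-1]]}}

```text
clock: 5.4
position: [0.562, 0.041, 0.0643]
ee_rot: [0.618, 0.786, -0.002, -0.003]
ft_force: [-19.7, -3.3, 15.4]
grip_width: -0.002
grasp_force: 10.2
```

{"name": "jog_arm", "arguments": {"increments": [[0,0.001,0,0,0,0,-1],[0,0.002,0,0,0,0,-1],[0,0.002,0,0,0,0,-1]]}}

```text
clock: 5.65
position: [0.5621, 0.041, 0.0641]
ee_rot: [0.619, 0.786, -0.004, -0.004]
ft_force: [-29.7, -5.3, 24.8]
grip_width: -0.002
grasp_force: 15.5
```

The rack has hit the back: motion stopped at dock x -72 and force rose to 30 N. I'll back off and rise.

{"name": "jog_arm", "arguments": {"increments": [[0,-0.006,0,0,0,0,-1],[0,-0.02,0,0,0,0,-1],[0,-0.04,0,0,0,0,-1],[0,-0.06,0,0,0,0,-1],[0,-0.06,-0.03,0,0,0,-1]]}}

```text
clock: 6.07
position: [0.5026, 0.027, 0.0901]
ee_rot: [0.618, 0.786, -0.004, -0.003]
ft_force: [0.1, -0.3, -0.2]
grip_width: -0.001
grasp_force: 0.0
```

{"name": "jog_arm", "arguments": {"increments": [[0,0,-0.04,0,0,0,-1],[0,0,-0.08,0,0,0,-1],[0,0,-0.12,0,0,0,-1],[0,0,-0.16,0,0,0,-1],[0,0,-0.2,0,0,0,-1]]}}

```text
clock: 6.48
position: [0.5084, 0.0281, 0.2972]
ee_rot: [0.618, 0.786, 0.001, 0.001]
ft_force: [2.0, 0.8, -0.1]
grip_width: 0.002
grasp_force: 0.0
```

{"name": "jog_arm", "arguments": {"increments": [[0,0,-0.03,0,0,0,-1],[0,0,-0.03,0,0,0,-1]]}}

```text
clock: 6.65
position: [0.5108, 0.0283, 0.3315]
ee_rot: [0.618, 0.786, 0.005, 0.003]
ft_force: [1.2, 0.5, 0.2]
grip_width: -0.0
grasp_force: 0.0
```

Run:
```python
exec(open('st.py').read())
c=snap('scene'); im=np.hstack([cv2.resize(c['color'][180:280,200:320],(480,400),interpolation=cv2.INTER_CUBIC)])
t=snap('top'); im=np.hstack([im,cv2.resize(t['color'][110:235,160:260],(320,400),interpolation=cv2.INTER_CUBIC)])
cv2.imwrite('pics/s2.png',im[:,:,::-1])
```

```text
t 6.65 dockTCP mm [-124.4   -0.4  331.5] F [1.3 0.2 0.2] w -0.0
tool axes in dock (cols)
 [[ 0.001  1.     0.011]
 [ 1.    -0.001  0.001]
 [ 0.001  0.011 -1.   ]]
[-0.58  0.03  0.45  1.66 -0.01  1.44  0.11]
```

View pics/s2.png

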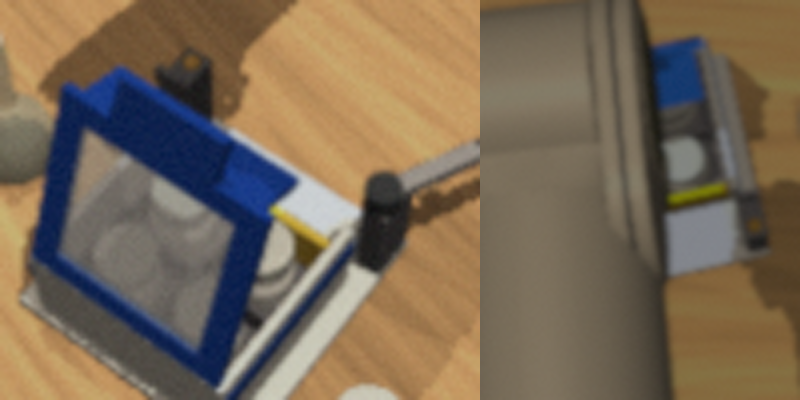

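The rack is in and its vessels are standing; the yellow wall's right end is at (728,187) in the crop. I'll move over the cover and check that pixel.

{"name": "jog_arm", "arguments": {"increments": [[0,0.04,0,0,0,0,-1],[0,0.08,0,0,0,0,-1],[0,0.12,0,0,0,0,-1],[0,0.16,0,0,0,0,-1],[0,0.197,0,0,0,0,-1]]}}

```text
clock: 7.17
position: [0.7014, 0.0757, 0.3221]
ee_rot: [0.618, 0.786, -0.001, -0.001]
ft_force: [0.4, -0.1, 1.2]
grip_width: 0.002
grasp_force: 0.0
```

{"name": "jog_arm", "arguments": {"increments": [[0,0,0,0,0,0,-1],[0,0,0,0,0,0,-1]]}}

```text
clock: 7.33
position: [0.7007, 0.0752, 0.3195]
ee_rot: [0.618, 0.786, -0.003, -0.001]
ft_force: [-0.3, -0.5, 0.1]
grip_width: -0.001
grasp_force: 0.0
```

```bash
python3 st.py
python3 - <<'E'
from fit import *
p=np.load('fit.npy'); print(w2px(T,world(p,[[-60,-73,62],[-70,-73,62],[-60,0,62]])))
c=snap('top')
E
```

```text
t 7.3333 dockTCP mm [7.120e+01 2.000e-01 3.195e+02] F [-0.4 -0.4  0.1] w -0.0
tool axes in dock (cols)
 [[ 0.     1.    -0.006]
 [ 1.    -0.    -0.001]
 [-0.001 -0.006 -1.   ]]
[-0.46  0.53  0.48  1.12 -0.23  1.55  0.2 ]
[[237.81460822 168.7930284 ]
 [238.53027339 171.95824487]
 [214.19565339 174.10692905]]
```

The predicted home corner is (237.8,168.8) and I saw (237.5,168.4), so the rack is home. Now down behind the cover's edge and up to contact.

{"name": "jog_arm", "arguments": {"increments": [[0,0,0.02,0,0,0,-1],[0,0,0.04,0,0,0,-1],[0,0,0.06,0,0,0,-1],[0,0,0.08,0,0,0,-1],[0,-0.004,0.082,0,0,0,-1]]}}

```text
clock: 7.8
position: [0.6937, 0.0734, 0.2392]
ee_rot: [0.618, 0.786, -0.001, -0.002]
ft_force: [-0.4, 0.6, 0.2]
grip_width: 0.003
grasp_force: 0.0
```

{"name": "jog_arm", "arguments": {"increments": [[0,-0.004,0,0,0,0,-1],[0,-0.007,0,0,0,0,-1],[0,-0.01,0,0,0,0,-1],[0,-0.013,0,0,0,0,-1],[0,-0.016,0,0,0,0,-1]]}}

```text
clock: 8.22
position: [0.6804, 0.0698, 0.2435]
ee_rot: [0.618, 0.786, 0.001, 0.0]
ft_force: [0.4, -0.3, -0.4]
grip_width: 0.001
grasp_force: 0.0
```

Run:
```python
exec(open('st.py').read())
c=snap('scene'); cv2.imwrite('pics/s3.png',cv2.resize(c['color'][140:290,180:340,::-1],(640,600),interpolation=cv2.INTER_CUBIC))
```

```text
t 8.2167 dockTCP mm [ 50.2  -0.3 243.5] F [ 0.3 -0.4 -0.4] w 0.0
tool axes in dock (cols)
 [[ 0.001  1.     0.002]
 [ 1.    -0.001  0.   ]
 [ 0.     0.002 -1.   ]]
[-0.49  0.49  0.47  1.33 -0.22  1.37  0.21]
```

View pics/s3.png

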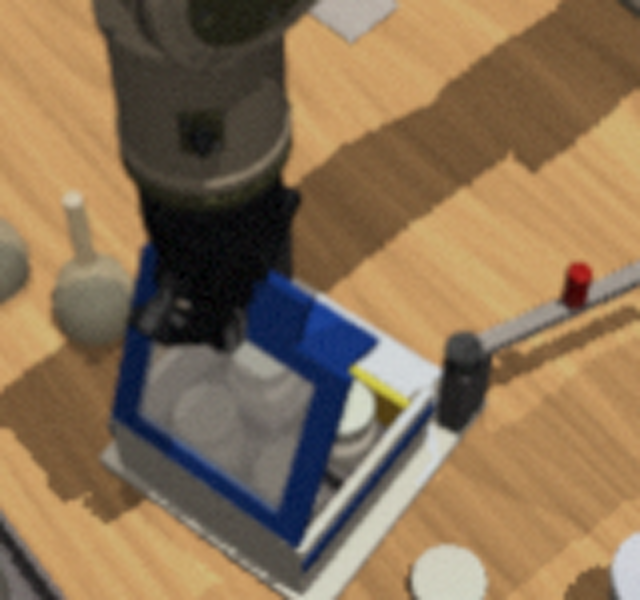

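The fingers are behind the front strip, about to touch. Starting the lowering arc.

{"name": "jog_arm", "arguments": {"increments": [[0,-0.005,0.004,0,0,0,-1],[0,-0.01,0.007,0,0,0,-1],[0,-0.015,0.01,0,0,0,-1],[0,-0.02,0.012,0,0,0,-1],[0,-0.025,0.014,0,0,0,-1]]}}

```text
clock: 8.68
position: [0.6559, 0.0639, 0.228]
ee_rot: [0.618, 0.786, 0.0, 0.0]
ft_force: [2.1, 0.9, -1.0]
grip_width: 0.002
grasp_force: 1.0
```

```bash
python3 st.py
```

```text
t 8.6833 dockTCP mm [ 2.50e+01 -1.00e-01  2.28e+02] F [ 2.2  0.4 -1. ] w 0.0
tool axes in dock (cols)
 [[ 0.001  1.     0.   ]
 [ 1.    -0.001 -0.   ]
 [-0.     0.    -1.   ]]
[-0.51  0.45  0.47  1.42 -0.2   1.32  0.21]
```

{"name": "jog_arm", "arguments": {"increments": [[0,-0.0045,0.003,0,0,0,-1],[0,-0.009,0.006,0,0,0,-1],[0,-0.0135,0.009,0,0,0,-1],[0,-0.0175,0.0125,0,0,0,-1],[0,-0.0215,0.016,0,0,0,-1]]}}

```text
clock: 9.1
position: [0.6348, 0.0589, 0.212]
ee_rot: [0.618, 0.786, 0.0, -0.0]
ft_force: [0.1, 0.1, 2.2]
grip_width: -0.0
grasp_force: 1.0
```

{"name": "jog_arm", "arguments": {"increments": [[0,-0.004,0.0035,0,0,0,-1],[0,-0.0075,0.0075,0,0,0,-1],[0,-0.011,0.0115,0,0,0,-1],[0,-0.0145,0.0155,0,0,0,-1],[0,-0.018,0.0195,0,0,0,-1]]}}

```text
clock: 9.52
position: [0.6174, 0.0546, 0.1923]
ee_rot: [0.618, 0.786, -0.0, -0.0]
ft_force: [0.8, 0.2, 1.9]
grip_width: -0.003
grasp_force: 0.9
```

```bash
python3 st.py
```

```text
t 9.5167 dockTCP mm [-1.470e+01 -1.000e-01  1.923e+02] F [ 0.9 -0.   1.9] w -0.0
tool axes in dock (cols)
 [[ 0.001  1.    -0.   ]
 [ 1.    -0.001  0.   ]
 [ 0.    -0.    -1.   ]]
[-0.53  0.38  0.47  1.58 -0.18  1.22  0.21]
```

On plan, at about 0.6 rad. Continuing, then slowing near the end.

{"name": "jog_arm", "arguments": {"increments": [[0,-0.003,0.0045,0,0,0,-1],[0,-0.006,0.009,0,0,0,-1],[0,-0.009,0.0135,0,0,0,-1],[0,-0.0115,0.018,0,0,0,-1],[0,-0.014,0.0225,0,0,0,-1]]}}

```text
clock: 9.93
position: [0.6038, 0.0513, 0.1698]
ee_rot: [0.618, 0.786, -0.0, -0.0]
ft_force: [0.3, 0.1, 1.8]
grip_width: -0.0
grasp_force: 0.8
```

{"name": "jog_arm", "arguments": {"increments": [[0,-0.002,0.004,0,0,0,-1],[0,-0.004,0.008,0,0,0,-1],[0,-0.0055,0.012,0,0,0,-1],[0,-0.007,0.016,0,0,0,-1],[0,-0.008,0.02,0,0,0,-1]]}}

```text
clock: 10.35
position: [0.5961, 0.0495, 0.1499]
ee_rot: [0.618, 0.786, -0.0, -0.0]
ft_force: [-1.5, -1.0, 1.5]
grip_width: -0.005
grasp_force: 0.8
```

{"name": "jog_arm", "arguments": {"increments": [[0,-0.001,0.003,0,0,0,-1],[0,-0.002,0.006,0,0,0,-1],[0,-0.0025,0.009,0,0,0,-1],[0,-0.003,0.012,0,0,0,-1],[0,-0.004,0.015,0,0,0,-1]]}}

```text
clock: 10.77
position: [0.5926, 0.0486, 0.135]
ee_rot: [0.618, 0.786, 0.0, 0.0]
ft_force: [1.5, 0.9, 1.5]
grip_width: 0.001
grasp_force: 0.7
```

```bash
python3 st.py
```

```text
t 10.7667 dockTCP mm [-40.2  -0.  135. ] F [1.6 0.5 1.5] w 0.0
tool axes in dock (cols)
 [[ 0.001  1.     0.   ]
 [ 1.    -0.001  0.   ]
 [ 0.     0.    -1.   ]]
[-0.53  0.38  0.46  1.71 -0.19  1.09  0.22]
```

{"name": "jog_arm", "arguments": {"increments": [[0,0,0.002,0,0,0,-1],[0,0,0.004,0,0,0,-1],[0,-0.001,0.006,0,0,0,-1],[0,-0.001,0.008,0,0,0,-1],[0,-0.001,0.01,0,0,0,-1]]}}

```text
clock: 11.18
position: [0.5914, 0.0483, 0.1251]
ee_rot: [0.618, 0.786, -0.0, -0.0]
ft_force: [-1.5, -0.5, 0.9]
grip_width: -0.003
grasp_force: 0.7
```

{"name": "jog_arm", "arguments": {"increments": [[0,0,0.001,0,0,0,-1],[0,0,0.002,0,0,0,-1],[0,0,0.003,0,0,0,-1],[0,0,0.004,0,0,0,-1],[0,0,0.005,0,0,0,-1]]}}

```text
clock: 11.6
position: [0.5915, 0.0484, 0.1202]
ee_rot: [0.618, 0.786, 0.0, -0.0]
ft_force: [-1.0, 0.5, 1.6]
grip_width: -0.0
grasp_force: 0.7
```

{"name": "jog_arm", "arguments": {"increments": [[0,0,0.001,0,0,0,-1],[0,0,0.002,0,0,0,-1],[0,0,0.003,0,0,0,-1],[0,0,0.003,0,0,0,-1]]}}

```text
clock: 11.93
position: [0.5917, 0.0483, 0.1189]
ee_rot: [0.618, 0.786, 0.0, -0.0]
ft_force: [-8.0, -1.3, 17.4]
grip_width: -0.0
grasp_force: 8.8
```

The cover is flat: motion stopped at the expected height with the force rising. I'll lift off and go to the far side of the keeper knob.

{"name": "jog_arm", "arguments": {"increments": [[0,0,-0.01,0,0,0,-1],[0,0,-0.035,0,0,0,-1],[0,0,-0.065,0,0,0,-1],[0,0,-0.09,0,0,0,-1],[0,0,-0.09,0,0,0,-1]]}}

```text
clock: 12.35
position: [0.594, 0.0483, 0.2129]
ee_rot: [0.618, 0.786, 0.003, 0.003]
ft_force: [0.4, 1.0, 0.1]
grip_width: -0.004
grasp_force: 0.0
```

{"name": "jog_arm", "arguments": {"increments": [[0.033,-0.022,0,0,0,0,-1],[0.066,-0.044,0,0,0,0,-1],[0.099,-0.066,0,0,0,0,-1],[0.132,-0.088,0,0,0,0,-1],[0.163,-0.109,0,0,0,0,-1]]}}

```text
clock: 12.77
position: [0.4455, 0.1823, 0.2072]
ee_rot: [0.618, 0.786, 0.0, 0.0]
ft_force: [0.2, 0.6, 1.1]
grip_width: -0.002
grasp_force: 0.0
```

{"name": "jog_arm", "arguments": {"increments": [[0,0,0,0,0,0,-1],[0,0,0,0,0,0,-1]]}}

```text
clock: 12.93
position: [0.446, 0.1828, 0.2074]
ee_rot: [0.617, 0.787, 0.001, -0.0]
ft_force: [0.8, -1.3, 0.8]
grip_width: -0.001
grasp_force: 0.0
```

Run:
```python
exec(open('st.py').read())
c=snap('scene'); cv2.imwrite('pics/s4.png',cv2.resize(c['color'][150:300,200:400,::-1],(800,600),interpolation=cv2.INTER_CUBIC))
```

```text
t 12.9333 dockTCP mm [-150.9  165.1  207.4] F [ 0.5 -1.5  0.8] w -0.0
tool axes in dock (cols)
 [[-0.003  1.     0.001]
 [ 1.     0.003  0.001]
 [ 0.001  0.001 -1.   ]]
[-0.82  0.04  0.35  1.91 -0.02  1.19 -0.22]
```

View pics/s4.png

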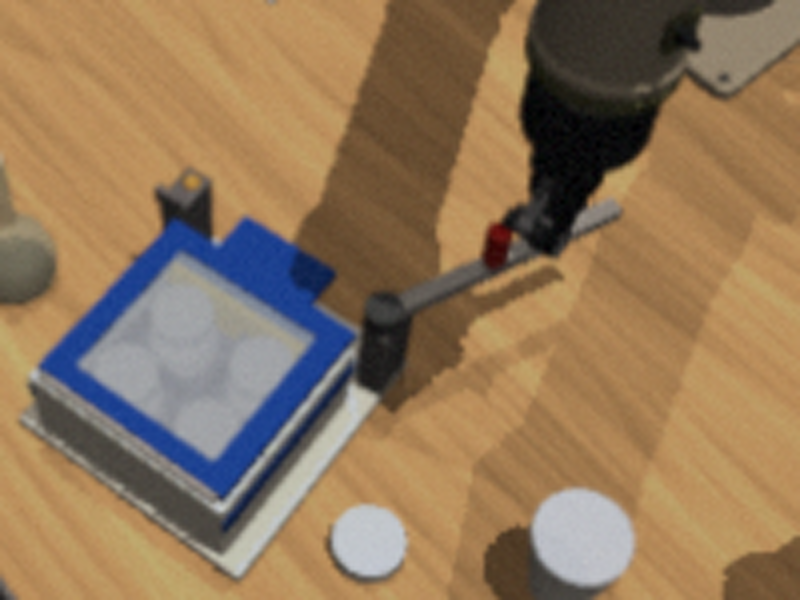

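The cover lies flat and the gripper is above and beyond the knob. Descending, then following the arc.

{"name": "jog_arm", "arguments": {"increments": [[0,0,0.015,0,0,0,-1],[0,0,0.03,0,0,0,-1],[0,0,0.045,0,0,0,-1],[0,0,0.06,0,0,0,-1],[0,0,0.066,0,0,0,-1]]}}

```text
clock: 13.4
position: [0.4473, 0.1794, 0.1394]
ee_rot: [0.619, 0.785, -0.001, -0.0]
ft_force: [-0.4, -0.0, 0.6]
grip_width: 0.001
grasp_force: 0.0
```

{"name": "jog_arm", "arguments": {"increments": [[-0.005,-0.002,0,0,0,0,-1],[-0.01,-0.004,0,0,0,0,-1],[-0.014,-0.006,0,0,0,0,-1],[-0.018,-0.008,0,0,0,0,-1],[-0.023,-0.011,0,0,0,0,-1]]}}

```text
clock: 13.82
position: [0.4424, 0.1559, 0.1421]
ee_rot: [0.618, 0.786, 0.001, 0.0]
ft_force: [0.4, 0.5, -0.3]
grip_width: 0.001
grasp_force: 0.4
```

```bash
python3 st.py
```

```text
t 13.8167 dockTCP mm [-160.7  139.7  142.1] F [ 0.6  0.4 -0.3] w 0.0
tool axes in dock (cols)
 [[ 0.001  1.     0.002]
 [ 1.    -0.001  0.001]
 [ 0.001  0.002 -1.   ]]
[-0.79  0.08  0.37  2.02 -0.04  1.04 -0.16]
```

{"name": "jog_arm", "arguments": {"increments": [[-0.004,-0.003,0,0,0,0,-1],[-0.008,-0.006,0,0,0,0,-1],[-0.012,-0.01,0,0,0,0,-1],[-0.018,-0.013,0,0,0,0,-1],[-0.024,-0.015,0,0,0,0,-1]]}}

```text
clock: 14.23
position: [0.4326, 0.1287, 0.1413]
ee_rot: [0.618, 0.786, 0.0, -0.0]
ft_force: [-0.1, 1.2, -0.1]
grip_width: 0.0
grasp_force: 0.4
```

{"name": "jog_arm", "arguments": {"increments": [[-0.006,-0.002,0,0,0,0,-1],[-0.012,-0.003,0,0,0,0,-1],[-0.018,-0.004,0,0,0,0,-1],[-0.024,-0.004,0,0,0,0,-1],[-0.03,-0.004,0,0,0,0,-1]]}}

```text
clock: 14.65
position: [0.4364, 0.0986, 0.1413]
ee_rot: [0.618, 0.786, 0.0, 0.0]
ft_force: [0.6, 1.3, 0.4]
grip_width: 0.003
grasp_force: 0.5
```

```bash
python3 st.py
```

```text
t 14.65 dockTCP mm [-180.1   85.5  141.3] F [0.9 1.2 0.4] w 0.0
tool axes in dock (cols)
 [[ 0.001  1.     0.   ]
 [ 1.    -0.001  0.   ]
 [ 0.     0.    -1.   ]]
[-0.73  0.03  0.42  2.07 -0.02  1.04 -0.07]
```

{"name": "jog_arm", "arguments": {"increments": [[-0.005,0,0,0,0,0,-1],[-0.01,0,0,0,0,0,-1],[-0.015,0.001,0,0,0,0,-1],[-0.02,0.002,0,0,0,0,-1],[-0.025,0.003,0,0,0,0,-1]]}}

```text
clock: 15.07
position: [0.4451, 0.0751, 0.1412]
ee_rot: [0.618, 0.786, -0.0, -0.0]
ft_force: [-0.6, 0.8, 0.1]
grip_width: -0.002
grasp_force: 0.3
```

{"name": "jog_arm", "arguments": {"increments": [[-0.004,0.001,0,0,0,0,-1],[-0.008,0.003,0,0,0,0,-1],[-0.012,0.004,0,0,0,0,-1],[-0.016,0.006,0,0,0,0,-1],[-0.02,0.009,0,0,0,0,-1]]}}

```text
clock: 15.48
position: [0.4587, 0.0581, 0.1413]
ee_rot: [0.618, 0.786, 0.0, -0.0]
ft_force: [0.2, 1.3, -0.5]
grip_width: 0.001
grasp_force: 0.5
```

{"name": "jog_arm", "arguments": {"increments": [[-0.004,0.003,0,0,0,0,-1],[-0.008,0.005,0,0,0,0,-1],[-0.011,0.008,0,0,0,0,-1],[-0.014,0.012,0,0,0,0,-1],[-0.017,0.016,0,0,0,0,-1]]}}

```text
clock: 15.9
position: [0.4783, 0.0451, 0.1412]
ee_rot: [0.618, 0.786, -0.0, -0.0]
ft_force: [-0.6, -0.9, -0.4]
grip_width: 0.005
grasp_force: 0.4
```

```bash
python3 st.py
```

```text
t 15.9 dockTCP mm [-152.1   23.6  141.2] F [-0.8 -0.8 -0.4] w 0.01
tool axes in dock (cols)
 [[ 0.001  1.    -0.   ]
 [ 1.    -0.001 -0.   ]
 [-0.    -0.    -1.   ]]
[-0.65  0.12  0.49  2.   -0.06  1.05  0.11]
```

{"name": "jog_arm", "arguments": {"increments": [[-0.004,0.004,0,0,0,0,-1],[-0.007,0.008,0,0,0,0,-1],[-0.011,0.013,0,0,0,0,-1],[-0.014,0.018,0,0,0,0,-1],[-0.017,0.023,0,0,0,0,-1]]}}

```text
clock: 16.32
position: [0.505, 0.0342, 0.1413]
ee_rot: [0.618, 0.786, -0.0, 0.0]
ft_force: [-1.1, 0.4, 0.6]
grip_width: -0.002
grasp_force: 0.4
```

{"name": "jog_arm", "arguments": {"increments": [[-0.001,0.002,0,0,0,0,-1],[-0.002,0.004,0,0,0,0,-1],[-0.003,0.006,0,0,0,0,-1],[-0.004,0.008,0,0,0,0,-1],[-0.004,0.01,0,0,0,0,-1]]}}

```text
clock: 16.73
position: [0.5147, 0.0328, 0.1411]
ee_rot: [0.618, 0.786, -0.0, -0.0]
ft_force: [-3.8, -0.2, -0.5]
grip_width: -0.0
grasp_force: 1.6
```

{"name": "jog_arm", "arguments": {"increments": [[0,0.002,0,0,0,0,-1],[-0.001,0.004,0,0,0,0,-1],[-0.001,0.006,0,0,0,0,-1],[-0.002,0.008,0,0,0,0,-1]]}}

```text
clock: 17.07
position: [0.5236, 0.0331, 0.1414]
ee_rot: [0.618, 0.786, 0.0, 0.0]
ft_force: [-10.2, 2.6, 0.9]
grip_width: 0.001
grasp_force: 4.8
```

```bash
python3 st.py
```

```text
t 17.0667 dockTCP mm [-110.8    1.2  141.4] F [-9.3  5.   0.9] w 0.0
tool axes in dock (cols)
 [[ 0.001  1.     0.001]
 [ 1.    -0.001  0.   ]
 [ 0.     0.001 -1.   ]]
[-0.6   0.22  0.5   1.89 -0.12  1.06  0.19]
```

{"name": "jog_arm", "arguments": {"increments": [[0,0.001,0,0,0,0,-1],[0,0.002,0,0,0,0,-1],[0,0.003,0,0,0,0,-1],[0,0.003,0,0,0,0,-1]]}}

```text
clock: 17.4
position: [0.5239, 0.0332, 0.1412]
ee_rot: [0.618, 0.786, -0.002, -0.002]
ft_force: [-19.2, -1.1, 13.1]
grip_width: 0.002
grasp_force: 9.3
```

```bash
python3 st.py
```

```text
t 17.4 dockTCP mm [-110.5    1.3  141.2] F [-18.9   3.5  13.1] w 0.0
tool axes in dock (cols)
 [[ 0.001  1.    -0.006]
 [ 1.    -0.001  0.002]
 [ 0.002 -0.006 -1.   ]]
[-0.6   0.23  0.5   1.88 -0.13  1.07  0.2 ]
```

The bar is firmly against its stop. I'll retreat straight back, rise and check.

{"name": "jog_arm", "arguments": {"increments": [[0,-0.005,0,0,0,0,-1],[0,-0.015,0,0,0,0,-1],[0,-0.03,0,0,0,0,-1],[0,-0.045,0,0,0,0,-1],[0,-0.05,-0.03,0,0,0,-1]]}}

```text
clock: 17.82
position: [0.4733, 0.0208, 0.1673]
ee_rot: [0.618, 0.786, -0.003, -0.002]
ft_force: [-0.1, -0.3, 0.4]
grip_width: 0.004
grasp_force: 0.0
```

{"name": "jog_arm", "arguments": {"increments": [[0,0,-0.04,0,0,0,-1],[0,0,-0.08,0,0,0,-1],[0,0,-0.12,0,0,0,-1],[0.03,0,-0.12,0,0,0,-1],[0.06,0,-0.12,0,0,0,-1]]}}

```text
clock: 18.23
position: [0.4647, 0.0795, 0.2943]
ee_rot: [0.62, 0.785, 0.003, 0.002]
ft_force: [-0.0, 1.1, -1.7]
grip_width: 0.002
grasp_force: 0.0
```

{"name": "jog_arm", "arguments": {"increments": [[0.04,0,0,0,0,0,-1],[0.08,0,0,0,0,0,-1],[0.12,0,0,0,0,0,-1],[0.12,0,0,0,0,0,-1]]}}

```text
clock: 18.57
position: [0.4323, 0.2043, 0.2912]
ee_rot: [0.614, 0.789, 0.001, -0.001]
ft_force: [-0.4, 1.6, -0.7]
grip_width: -0.003
grasp_force: 0.0
```

Run:
```python
exec(open('st.py').read())
from fit import world,kp
c=snap('scene'); cv2.imwrite('pics/s5.png',cv2.resize(c['color'][180:300,190:350,::-1],(800,600),interpolation=cv2.INTER_CUBIC))
for k in (0,.1): print(k,((w2px(c,world(p,[kp(194,110,k),kp(88,146,k)]))-[190,180])*5).round(0).tolist())
```

```text
t 18.5667 dockTCP mm [-159.1  189.1  291.2] F [-0.1  1.6 -0.7] w -0.0
tool axes in dock (cols)
 [[-0.009  1.     0.001]
 [ 1.     0.009  0.002]
 [ 0.002  0.001 -1.   ]]
[-0.83 -0.03  0.29  1.8   0.01  1.37 -0.29]
0 [[248.0, 60.0], [398.0, 115.0]]
0.1 [[270.0, 39.0], [408.0, 105.0]]
```

View pics/s5.png

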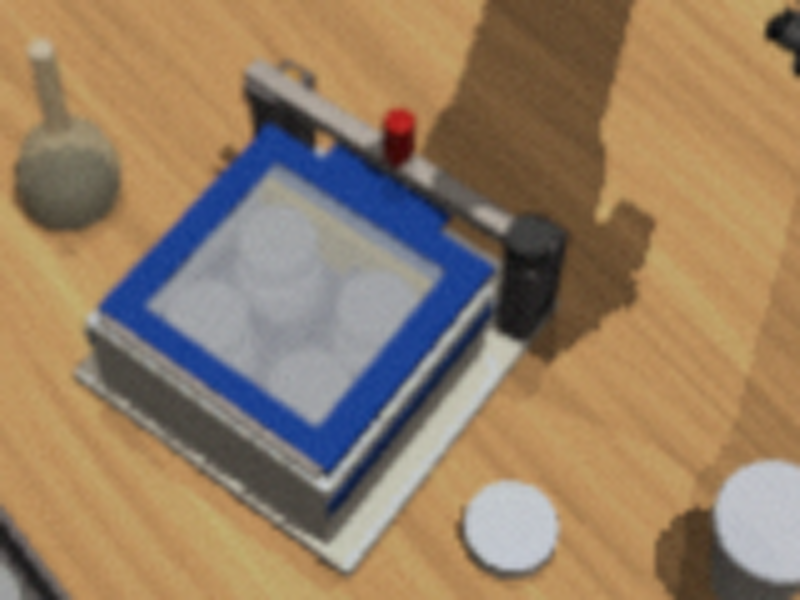

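The bar end at (250,66) and knob at (399,117) match keeper angle 0. The cover is flat and all four caps are standing under it. Handing in.

```bash
python3 -c "
from workcell import workorder
print(workorder.hand_in())"
```

```text
the job is handed in; nothing more can be done
None
```

The job is done and handed in at about 18.6 s of the 61 s allowed: the rack is home with all four vessels standing, the cover was lowered gently and lies flat, and the keeper bar is past the detent against its stop. The hand-in returned no verdict.

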